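# Chock up a sagging parts tray and fill it

## Robot

A 6-joint arm with a two-finger parallel gripper is mounted at the origin on a cart in front of the work surface, level with it; the furniture and walls round the work are solid. World frame = base frame: x ahead of the robot, y to its left, z up, the work surface at z = 0. Lengths are in m, angles in rad, forces in N, time in s.
With the tool pointing down it reaches from about 0.275 to 0.825 m from the base axis. Payload 4.9 kg.
Tool frame: the origin (TCP) lies midway between the tips of the shut fingers; the grasp point (between the pads) lies 19 mm behind it (bot.grip_depth is the distance from the TCP to the grasp point, in m); z points along the fingers, y is the line along which they close (so a half turn about z gives the same grasp; the last joint's range is limited). The gripper opens to 85 mm and grips with 20 to 120 N. Pads are 22 mm wide; open, the fingers measure 114 mm over their backs; the gripper's body (76 mm by 85 mm) begins 54 mm behind the grasp point. The pads swing forward as they close: fully open they stand 13 mm farther back than shut.
Start: joints at [1.135, 0.326, -0.193, 1.052, 0, 1.437], TCP at [0.163, 0.525, 0.231] pointing down, gripper open.
Joint ranges: [-2.65, 2.65], [-0.97, 1.79], [-1.3, 1.35], [-1.93, 2.1], [-1.47, 1.37], [-3.14, 3.14]. Speed limits (rad/s): [2.57, 2.57, 3.14, 3.14, 3.14, 3.14].

## Interface

Orientations are given as a unit quaternion [w, x, y, z].
In Python, from cell import bot gives the robot as it stands. Calls block until the motion is done:
- bot.move_pose(position, orientation): joint-space move of the TCP to a pose.
- bot.move_linear(position, speed=0.15, rotation=None, until_force=None): straight line of the TCP; rotation=None keeps the orientation; speed is the mean speed in m/s. With until_force (N) it stops when the force on the tool has changed by that much, and returns True; else False.
- bot.goto_joints(angles): joint-space move.
- bot.set_gripper(opening, grasp_force=None): opening from 0.0 (shut) to 1.0 (fully open); grasp_force is the grip in N (None keeps the last); returns when the fingers have stopped.
- bot.wait(seconds).
- bot.solve_ik(position, orientation): joint angles nearest the present ones, or None.
- bot.camera(name): name is "scene" or "side" or "wrist"; returns the picture (384x512x3 uint8, red, green, blue); there is no depth.
- bot.calibration(name): a dict with "mtx" (3x3 intrinsics, pixels), "extrinsics" (4x4, takes a point from world to camera coordinates); the wrist camera has in their place "hand_eye" (4x4, takes a point from camera to tool coordinates, whose origin is the TCP and whose axes are the flange's). Camera axes: x right, y down, z forward; pixel columns grow to the right and rows downward; lengths in m; the calibration is good to about 2 mm. A picture is of the moment at which its call begins: read the wrist's pose just before it. calibration takes no time and is no camera call.
A pose or a line that the arm cannot do raises bot.PlanningError and nothing moves.
- bot.close_job(): hands the job in; it is judged then, once.
Trained networks look in the newest picture that a camera, given by its name, has taken for a name from the list of things; names that differ only in an ending like _2 or _b are one class to them, and where a whole thing is asked for, a point or a joint stands for the part that bears it (a point fixed in the world has none). Each returns a list of dicts, best first, with "confidence" (0 to 1); they miss things now and then, are a little off and sometimes report something else, mostly with a low value. They report only what shows in the picture. A call takes as long as a camera call.
- bot.search_frame(camera, thing): "bbox" ([left, top, width, height] in pixels, round what is visible of it).
Readings, each from a call of its own:
- bot.read_clock(): time.
- bot.read_joint_positions(): joint angles.
- bot.read_joint_vel(): joint speeds.
- bot.read_joint_efforts(): joint torques, N m.
- bot.read_position(): TCP position.
- bot.read_tool_rot(): TCP orientation.
- bot.read_ft_force(): force on the tool from outside, world axes, zero at the start.
- bot.read_moment(): the same for the moment, N m.
- bot.read_gripper_width(): opening from 0.0 (shut) to 1.0 (fully open).
- bot.read_finger_force(): force on a finger pad.
Only numpy, scipy, OpenCV 4.12 (cv2) and the standard library are available. Lean on these libraries where they do the work, as an engineer would, in place of code of your own. Each camera call takes 0.05 s, during which the arm holds its last target. There are 200 camera calls.

## Task

Push the wooden wedge along its lane under the front bar of the sagging parts tray until the bar's end stands level with the pointer of the height gauge, and leave the tray resting on the wedge. Then pour all six steel balls from the long-handled cup into the tray, the bar staying at the pointer, and stand the empty cup upright on the bare desk again. Leave the pointer and the other things on the desk as they are.

Things in the scene. Friction and masses are not known exactly. Their poses are not given: they have to be found in the camera images.
- fixture: Grey base plate, 400x150x6 mm, fixed. Origin on the desk top under the tray's front bar, mid-lane. x: along the lane, the way the wedge is pushed (lane mouth x=-190, tray hinge +190 mm); y: across, roughly toward the robot; z up. Lane floor 6 mm above the desk, between rails 54 mm apart, 16 mm high, x=-190 to +100. Hinge brackets 66 mm high. Gauge post 14 mm square, 96 tall, at y=-105 mm.
- tray: Open aluminium tray, hinged, sagging, about 0.35 kg; only the wedge holds it up. Origin on the hinge line (55 mm above the desk), floor's underside; x away from the front bar, z normal to the floor. Inside x=-154 to 0 mm, 112 mm wide; walls reach z=36; floor 4 mm. Front bar at x=-190: round, 12 mm thick, 132 long, underside 20 mm above the desk at the start. Chocked, it slopes 3-7 deg to the bar.
- lip_end (a point): Centre of the end face of the tray's front bar on the side of the gauge (away from the robot); it moves with the tray.
- tray_middle (a point): Middle of the tray's inner floor; it moves with the tray.
- pointer_tip (a point): Tip of the height gauge's pointer, a flat blade 10 mm wide and 3 mm thick (this point is at half its thickness) that points across at the end of the front bar, about 5 mm from it. It is clamped on the gauge post 12 to 24 mm above the bar end's starting height, different each time. z axis up.
- wedge: Wooden wedge, 127 mm long, 46 wide, 90 g, loose in the lane, thin end toward the tray, not yet under the bar. Origin: middle of the thin end's lower edge; x points forward, the upright face of the thick end is at x=-127 mm. 4 mm thick at the thin end, rising evenly to 46 mm (1 in 3). Pushed under the bar it lifts it about 1 mm per 3 mm; let go, it stays by friction.
- wedge_heel (a point): On the upright face of the wedge's thick end, in the middle of its width, 33 mm above the wedge's underside: where to push.
- cup: Steel cup with a straight side handle, standing on the desk, six balls in it. Origin at the centre of its underside, z toward the mouth. 56 mm across at the foot, 72 at the rim, 85 tall, wall 3 mm, about 0.12 kg. The handle, a level round bar 14 mm thick, sticks out along -x to x=-113 mm, its axis 70 mm above the foot. Tipped about 100 degrees sideways, it empties.
- cup_handle (a point): Point on the axis of the cup's handle, 72 mm from the cup's axis, 70 mm above its foot: where to grip it, from above or leaning sideways.
- spanner: Open-ended spanner lying flat, 149 x 46 x 6 mm: a bystander. Origin under its middle.
- tally_counter: Round hand counter, 54 x 53 x 25 mm: a bystander. Origin under its middle.
- loupe: Black loupe, 33 mm across, 34 mm tall: a bystander. Origin under its middle.
- ball0: Smooth, slippery steel ball of 18 mm diameter, 15 g, one of six alike in the cup at the start. Origin at its centre.
- ball1: Smooth, slippery steel ball of 18 mm diameter, 15 g, one of six alike in the cup at the start. Origin at its centre.
- ball2: Smooth, slippery steel ball of 18 mm diameter, 15 g, one of six alike in the cup at the start. Origin at its centre.
- ball3: Smooth, slippery steel ball of 18 mm diameter, 15 g, one of six alike in the cup at the start. Origin at its centre.
- ball4: Smooth, slippery steel ball of 18 mm diameter, 15 g, one of six alike in the cup at the start. Origin at its centre.
- ball5: Smooth, slippery steel ball of 18 mm diameter, 15 g, one of six alike in the cup at the start. Origin at its centre.

How it is judged:
On the way, in this order (a step that is already met when the one before it is completed fails the run):
1. the tray rests on the wedge with its front bar level with the pointer (within 4 mm), wedge and tray let go, the balls not yet poured (z of lip_end in the frame of pointer_tip between -0.004 and 0.004 m and contact force between wedge and tray above 0.3 N and contact force between each of the arm, the fingers and tray below 0.3 N and contact force between each of the fingers, the arm and wedge below 0.3 N), for 0.3 s.
2. all six balls lie in the tray, its bar still level with the pointer (within 4 mm) (x of ball0 in the frame of tray between -0.156 and 0.002 m and y of ball0 in the frame of tray between -0.058 and 0.058 m and z of ball0 in the frame of tray between 0 and 0.036 m and x of ball1 in the frame of tray between -0.156 and 0.002 m and y of ball1 in the frame of tray between -0.058 and 0.058 m and z of ball1 in the frame of tray between 0 and 0.036 m and x of ball2 in the frame of tray between -0.156 and 0.002 m and y of ball2 in the frame of tray between -0.058 and 0.058 m and z of ball2 in the frame of tray between 0 and 0.036 m and x of ball3 in the frame of tray between -0.156 and 0.002 m and y of ball3 in the frame of tray between -0.058 and 0.058 m and z of ball3 in the frame of tray between 0 and 0.036 m and x of ball4 in the frame of tray between -0.156 and 0.002 m and y of ball4 in the frame of tray between -0.058 and 0.058 m and z of ball4 in the frame of tray between 0 and 0.036 m and x of ball5 in the frame of tray between -0.156 and 0.002 m and y of ball5 in the frame of tray between -0.058 and 0.058 m and z of ball5 in the frame of tray between 0 and 0.036 m and z of lip_end in the frame of pointer_tip between -0.004 and 0.004 m and contact force between wedge and tray above 0.3 N), for 0.2 s.
At the end, for the whole second after the job is handed in: The tray rests on the wedge with the centre of its front bar's end within 4 mm of the pointer tip's height, all six balls are inside the tray, and the cup stands still and upright (within 0.1 rad) with its foot on the desk top itself (not on the fixture's plate) (all of step 2 and angle between cup's own z axis and vertical below 0.1 rad and height (world z) of cup between -0.004 and 0.004 m and linear speed of cup below 0.02 m/s); the robot touches nothing.
It fails at once if the gauge's pointer is shifted by more than 4 mm (distance of pointer_tip from where it was at the start of the episode above 0.004 m).
It fails at once if the spanner, the counter or the loupe is moved by more than 30 mm (distance of any of spanner, tally_counter, loupe from where it was at the start of the episode above 0.03 m).
It also fails if it takes over 72 s, if anything falls off the work surface, if the arm or the gripper's body presses on something with over 40 N, if the wrist force passes 120 N, or if a joint passes its speed limit or range.

## Working session

There is one attempt and no reset: what is moved stays moved. The work goes in short steps, each a Python script; the robot and the scene stay as the last script left them, time stands still between calls to the robot, and variables do not carry over. Pictures are saved under pics/ and viewed, at most 10 in all, crops included, and the job is handed in when it is done.

```bash
mkdir -p pics; ls
python3 - <<'E'
from cell import bot
import cv2,numpy as np
ims=[]
for c in("scene","side"):
    im=bot.camera(c); cv2.imwrite(f"pics/{c}0.png",cv2.resize(im[:,:,::-1],(800,600),interpolation=cv2.INTER_CUBIC))
    k=bot.calibration(c); print(c,np.round(k["mtx"],1).tolist(),np.round(k["extrinsics"],4).tolist())
    for t in("fixture","tray","lip_end","pointer_tip","wedge","wedge_heel","cup","cup_handle","spanner","tally_counter","loupe","tray_middle"):
        print(t,[(np.round(d["bbox"]).tolist(),round(d["confidence"],2)) for d in bot.search_frame(c,t)[:2]])
print(bot.read_clock(),bot.calibration("wrist"),bot.grip_depth, bot.read_tool_rot())
E
```

```text
pics
scene [[460.9, 0.0, 254.2], [0.0, 460.9, 194.7], [0.0, 0.0, 1.0]] [[0.9968, 0.0804, -0.0018, -0.6036], [0.0687, -0.8631, -0.5003, 0.014], [-0.0418, 0.4985, -0.8659, 1.5404], [0.0, 0.0, 0.0, 1.0]]
fixture [([219.0, 136.0, 57.0, 116.0], 0.57)]
tray [([220.0, 139.0, 41.0, 60.0], 0.7)]
lip_end [([220.0, 137.0, 40.0, 59.0], 0.81)]
pointer_tip [([278.0, 283.0, 16.0, 14.0], 0.66), ([262.0, 190.0, 15.0, 4.0], 0.53)]
wedge [([230.0, 210.0, 19.0, 34.0], 0.86)]
wedge_heel [([234.0, 211.0, 16.0, 33.0], 0.59)]
cup [([204.0, 290.0, 49.0, 28.0], 0.82)]
cup_handle [([201.0, 290.0, 51.0, 29.0], 0.97)]
spanner [([289.0, 226.0, 38.0, 23.0], 0.61)]
tally_counter [([276.0, 281.0, 21.0, 20.0], 0.59)]
loupe [([216.0, 102.0, 9.0, 14.0], 0.44)]
tray_middle [([219.0, 138.0, 39.0, 60.0], 0.67)]
side [[412.6, 0.0, 252.1], [0.0, 412.6, 191.4], [0.0, 0.0, 1.0]] [[0.5865, -0.8099, 0.0086, -0.3384], [-0.6704, -0.4915, -0.5558, 0.4661], [0.4544, 0.3202, -0.8312, 1.2644], [0.0, 0.0, 0.0, 1.0]]
fixture [([186.0, 163.0, 60.0, 59.0], 0.65), ([182.0, 170.0, 110.0, 81.0], 0.62)]
tray [([188.0, 164.0, 59.0, 58.0], 0.7
[... 317 characters left out ...]
]
tally_counter [([325.0, 213.0, 16.0, 14.0], 0.55)]
loupe []
tray_middle [([186.0, 167.0, 61.0, 58.0], 0.65)]
1.3 {'mtx': array([[269.69865292,   0.        , 254.83898417],
       [  0.        , 269.69865292, 196.75326056],
       [  0.        ,   0.        ,   1.        ]]), 'hand_eye': array([[-7.56479225e-04, -9.52385076e-01, -3.04896858e-01,
         7.77848126e-02],
       [ 9.99999436e-01, -4.93346421e-04, -9.40065539e-04,
        -1.80447076e-03],
       [ 7.44884616e-04, -3.04897398e-01,  9.52384913e-01,
        -1.41966318e-01],
       [ 0.00000000e+00,  0.00000000e+00,  0.00000000e+00,
         1.00000000e+00]])} 0.0187 [1.90354894e-06 1.50332009e-01 9.88635568e-01 8.80912312e-06]
```

Run:
```python
import cv2,numpy as np
a=cv2.imread("pics/scene0.png");b=cv2.imread("pics/side0.png")
s=800/512
def crop(im,x,y,w,h,W,H): return cv2.resize(im[int(y*s):int((y+h)*s),int(x*s):int((x+w)*s)],(W,H),interpolation=cv2.INTER_CUBIC)
cv2.imwrite("pics/c0.png",np.hstack([crop(a,170,95,170,240,400,565),crop(b,170,140,190,142,400,565) if 0 else cv2.copyMakeBorder(crop(b,170,140,190,142,400,299),0,266,0,0,cv2.BORDER_CONSTANT)]))
```

```text
(no output)
```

View pics/c0.png

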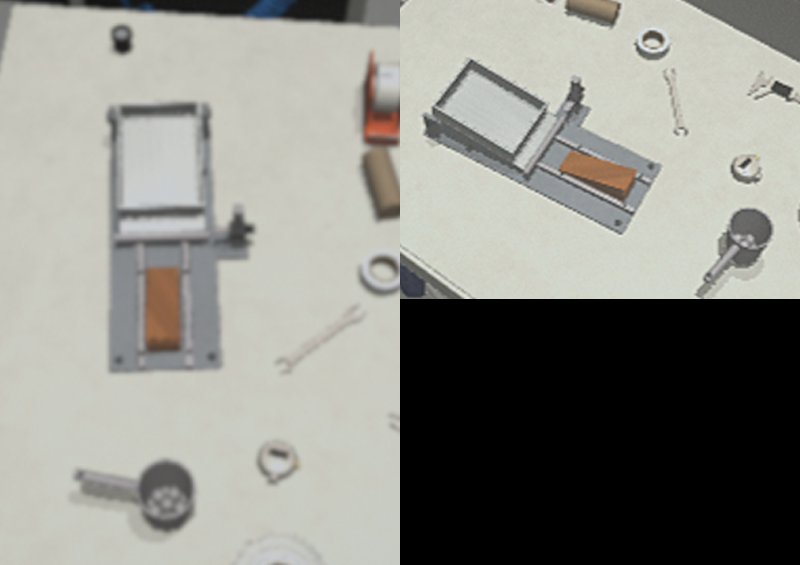

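View pics/scene0.png

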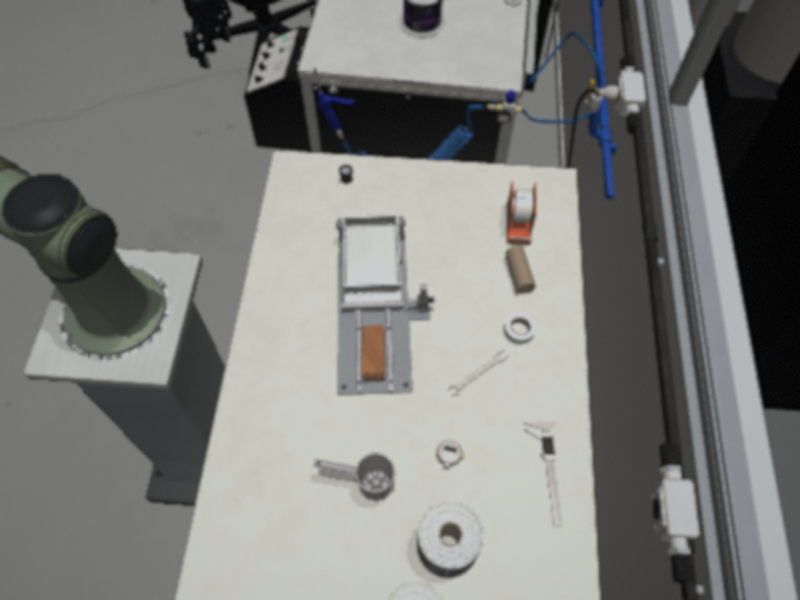

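```bash
cat > h.py <<'E'
from cell import bot
import cv2,numpy as np
from scipy.spatial.transform import Rotation as R
HE=bot.calibration("wrist")["hand_eye"]
def q2R(q): return R.from_quat([q[1],q[2],q[3],q[0]]).as_matrix()
def R2q(M): x=R.from_matrix(M).as_quat(); return [x[3],x[0],x[1],x[2]]
def cam(name):
    k=bot.calibration(name)
    if name!="wrist": return k["mtx"],np.linalg.inv(k["extrinsics"])
    T=np.eye(4);T[:3,:3]=q2R(bot.read_tool_rot());T[:3,3]=bot.read_position()
    return k["mtx"],T@HE
def ray(K,T,uv):
    d=T[:3,:3]@np.linalg.solve(K,[uv[0],uv[1],1.]); return T[:3,3],d/np.linalg.norm(d)
def onz(K,T,uv,z):
    o,d=ray(K,T,uv); return o+d*(z-o[2])/d[2]
def proj(K,T,p):
    c=np.linalg.inv(T)@np.append(p,1); u=K@c[:3]; return u[:2]/u[2]
def tri(rays):
    A=0;b=0
    for o,d in rays:
        P=np.eye(3)-np.outer(d,d);A=A+P;b=b+P@o
    return np.linalg.solve(A,b)
def look(target,frm,dist,up=(0,0,1),rolls=np.arange(0,360,15)):
    """tool pose with the wrist camera at target+frm*dist looking at the target; least joint motion over rolls"""
    z=-np.array(frm,float);z/=np.linalg.norm(z)
    x=np.cross(z,up);x/=np.linalg.norm(x);y=np.cross(z,x);best=None
    j0=np.array(bot.read_joint_positions())
    for r in rolls:
        T=np.eye(4);T[:3,:3]=np.c_[x,y,z]@R.from_euler("z",r,degrees=True).as_matrix();T[:3,3]=np.array(target)-z*dist
        W=T@np.linalg.inv(HE)
        j=bot.solve_ik(W[:3,3].tolist(),R2q(W[:3,:3]))
        if j is not None:
            c=np.abs(np.array(j)-j0).max()
            if best is None or c<best[0]: best=(c,r,j,W)
    return best
E
python3 - <<'E'
from h import *
np.set_printoptions(precision=3,suppress=True)
K,T=cam("scene")
c=lambda u,v:(170+u/2.353,95+v/2.353)
for n,uv,z in [("plate near-robot mouth",(109,371),.006),("plate mouth far",(220,369),.006),("bolt1",(118,360),.006),("bolt2",(211,356),.006),("wedge heel top l",(147,351),.052),("heel top r",(180,350),.052),("tip l",(146,268),.01),("tip r",(181,268),.01),
 ("bar left",(116,238),.03),("bar right",(213,238),.03),("post top",(238,208),.096),("pointer?",(252,229),.045),("cup rim ctr",(166,480),.085),("handle end",(77,474),.07),("bracketL",(113,110),.066),("bracketR",(206,108),.066),("counter",(277,460),.02),("loupe",(121,38),.03),("spanner a",(282,366),.005),("spanner b",(360,312),.005)]:
    print(n,onz(K,T,c(*uv),z))
E
```

```text
plate near-robot mouth [ 0.5   -0.157  0.006]
plate mouth far [ 0.646 -0.142  0.006]
bolt1 [ 0.51  -0.14   0.006]
bolt2 [ 0.633 -0.124  0.006]
wedge heel top l [ 0.551 -0.144  0.052]
heel top r [ 0.593 -0.139  0.052]
tip l [ 0.533 -0.001  0.01 ]
tip r [0.581 0.003 0.01 ]
bar left [0.488 0.032 0.03 ]
bar right [0.623 0.043 0.03 ]
post top [0.655 0.054 0.096]
pointer? [0.676 0.053 0.045]
cup rim ctr [ 0.594 -0.322  0.085]
handle end [ 0.486 -0.318  0.07 ]
bracketL [0.464 0.225 0.066]
bracketR [0.598 0.239 0.066]
counter [ 0.726 -0.265  0.02 ]
loupe [0.454 0.39  0.03 ]
spanner a [ 0.728 -0.131  0.005]
spanner b [ 0.831 -0.043  0.005]
```

Run:
```python
from h import *
np.set_printoptions(precision=3,suppress=True)
t=[0.617,0.058,0.04]
import math
best={}
for el in (25,35,50,65):
  for az in (-20,0,20,-50):
    a=math.radians(-82.6+az) ; e=math.radians(el)
    b=look(t,(-(-.129)*1*math.cos(e)*math.cos(math.radians(az))+ math.sin(math.radians(az))*math.cos(e), -.992*math.cos(e)*math.cos(math.radians(az)), math.sin(e)),0.27)
    print(el,az, None if b is None else (b[0],b[1],b[3][:3,3],b[3][:3,2]))
```

```text
25 -20 (np.float64(1.7844608293340678), np.int64(330), array([ 0.608, -0.054,  0.066]), array([ 0.076,  0.981, -0.179]))
25 0 (np.float64(1.7025281430539647), np.int64(135), array([ 0.606, -0.036,  0.105]), array([ 0.114,  0.793, -0.598]))
25 20 (np.float64(1.6190319047964605), np.int64(135), array([ 0.638, -0.036,  0.104]), array([-0.155,  0.795, -0.587]))
25 -50 (np.float64(1.8372932736256589), np.int64(270), array([ 0.566, -0.032,  0.091]), array([ 0.415,  0.805, -0.425]))
35 -20 (np.float64(1.7268493114807084), np.int64(315), array([ 0.616, -0.046,  0.089]), array([-0.003,  0.922, -0.388]))
35 0 (np.float64(1.680740023149443), np.int64(120), array([ 0.6  , -0.028,  0.115]), array([ 0.172,  0.721, -0.672]))
35 20 (np.float64(1.580521064508165), np.int64(135), array([ 0.632, -0.025,  0.119]), array([-0.105,  0.695, -0.711]))
35 -50 (np.float64(1.7274889021639264), np.int64(255), array([ 0.576, -0.02 ,  0.115]), array([ 0.322,  0.704, -0.634]))
50 -20 (np.float64(1.6140082502841886), np.int64(300), array([ 0.625, -0.026,  0.118]), array([-0.092,  0.758, -0.646]))
50 0 (np.float64(1.5529006789197979), np.int64(315), array([ 0.651, -0.025,  0.112]), array([-0.314,  0.744, -0.591]))
50 20 (np.float64(1.5404723246957635), np.int64(120), array([ 0.62 , -0.011,  0.133]), array([ 0.009,  0.575, -0.818]))
50 -50 (np.float64(1.5874942717848834), np.int64(255), array([ 0.593, -0.005,  0.134]), array([ 0.184,  0.574, -0.798]))
65 -20 (np.float64(1.460696238617563), np.int64(285), array([0.635, 0.002, 0.139]), array([-0.18 ,  0.517, -0.837]))
65 0 (np.float64(1.466258656068118), np.int64(315), array([ 0.648, -0.004,  0.132]), array([-0.29 ,  0.566, -0.772]))
65 20 (np.float64(1.4196767944333941), np.int64(330), array([0.664, 0.001, 0.129]), array([-0.427,  0.518, -0.741]))
65 -50 (np.float64(1.44600522613375), np.int64(255), array([0.611, 0.013, 0.146]), array([ 0.025,  0.426, -0.904]))
```

```bash
cat >> h.py <<'E'
import math,pickle
def frm(el,az):
    """viewing direction: az 0 = from the lane mouth, + = from the far side"""
    e,a=math.radians(el),math.radians(az)
    h=np.array([.129,-.992,0])*math.cos(a)+np.array([.992,.129,0])*math.sin(a)
    return h*math.cos(e)+np.array([0,0,math.sin(e)])
def snap(tag):
    K,T=cam("wrist"); im=bot.camera("wrist")
    cv2.imwrite(f"pics/{tag}.png",im[:,:,::-1]); pickle.dump((K,T),open(f"pics/{tag}.pkl","wb")); return K,T,im
E
python3 - <<'E'
from h import *
np.set_printoptions(precision=3,suppress=True)
bot.set_gripper(0.0)
b=look([0.57,-0.03,0.03],frm(65,-20),0.42); print(b[1],b[3][:3,3]); bot.goto_joints(b[2]); snap("wa")
b=look([.617,.058,.04],frm(35,0),0.28); print(b[1],b[3][:3,3]); bot.goto_joints(b[2]); snap("wb")
for t in ("pointer_tip","lip_end","wedge","cup"): print(t,[(np.round(d["bbox"]).tolist(),round(d["confidence"],2)) for d in bot.search_frame("wrist",t)[:2]])
print(bot.read_clock())
a=cv2.imread("pics/wa.png");b=cv2.imread("pics/wb.png")
cv2.imwrite("pics/wab.png",cv2.resize(np.vstack([a[:,:],b]),None,fx=.78,fy=.78) if 0 else np.hstack([cv2.resize(a,(400,300)),cv2.resize(b,(400,300))]))
E
```

```text
285 [ 0.574 -0.15   0.264]
0 [ 0.634 -0.058  0.084]
pointer_tip [([256.0, 188.0, 53.0, 27.0], 0.59), ([120.0, 99.0, 131.0, 118.0], 0.23)]
lip_end [([123.0, 104.0, 129.0, 115.0], 0.56), ([482.0, 323.0, 30.0, 61.0], 0.16)]
wedge [([104.0, 254.0, 98.0, 78.0], 0.9)]
cup []
6.05
```

View pics/wab.png

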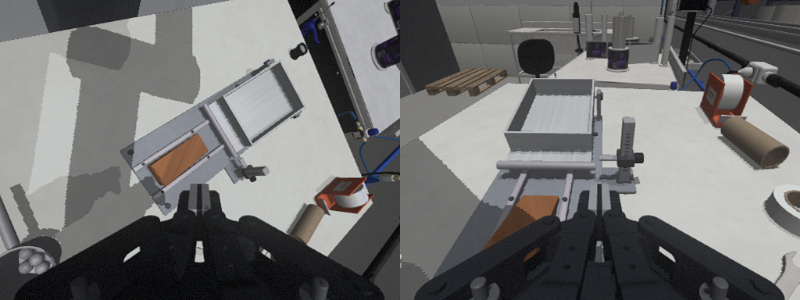

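Run:
```python
import cv2,numpy as np
a=cv2.imread("pics/wa.png");b=cv2.imread("pics/wb.png")
A=cv2.resize(a[70:280,140:400],None,fx=3,fy=3,interpolation=cv2.INTER_CUBIC)[:,:]
B=cv2.resize(b[140:240,110:330],None,fx=3.6,fy=3.6,interpolation=cv2.INTER_CUBIC)
cv2.imwrite("pics/A.png",A[:600]);cv2.imwrite("pics/B.png",B)
```

```text
(no output)
```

View pics/A.png

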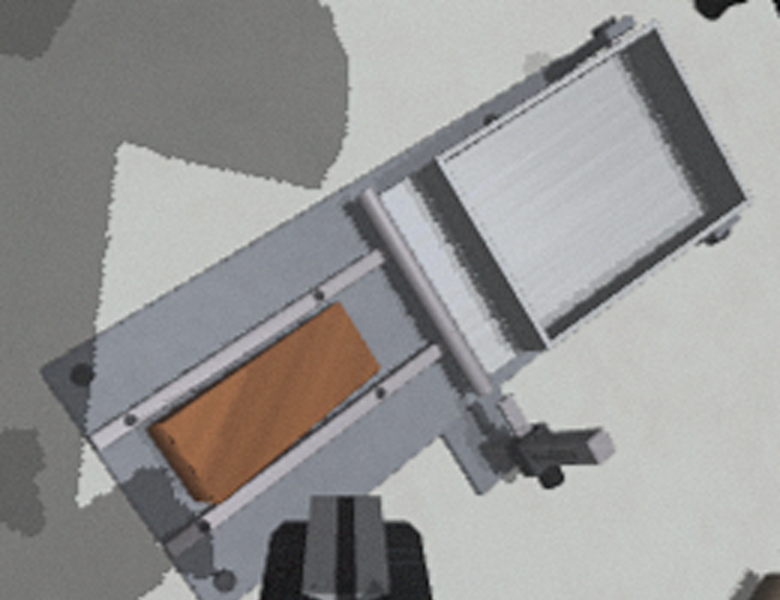

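View pics/B.png

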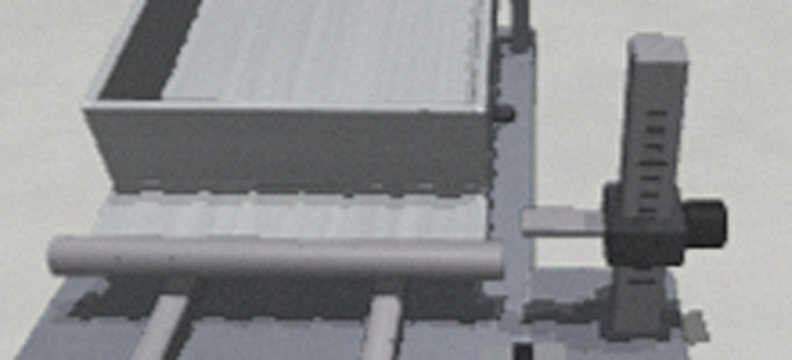

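Run:
```python
from h import *
from scipy.optimize import least_squares
np.set_printoptions(precision=4,suppress=True)
A=pickle.load(open("pics/wa.pkl","rb"));B=pickle.load(open("pics/wb.pkl","rb"))
a=lambda u,v:(140+u/3,70+v/3); b=lambda u,v:(110+u/3.6,140+v/3.6)
for n,ua,ub in [("tip",(512,402),(524,222)),("barfar",(487,388),(502,259)),("barnear",(368,193),(50,255))]:
    print(n,tri([ray(*A,a(*ua)),ray(*B,b(*ub))]))
obs=[(A,a(368,193),(0,.066,.026)),(A,a(487,388),(0,-.066,.026)),(B,b(502,259),(0,-.066,.026)),(B,b(50,255),(0,.066,.026)),(A,a(42,370),(-.2,.075,.006))]
def F(p):
    c,s=np.cos(p[2]),np.sin(p[2]); r=[]
    for C,uv,q in obs: r+=list(proj(*C,(p[0]+c*q[0]-s*q[1],p[1]+s*q[0]+c*q[1],q[2]))-uv)
    return r
s=least_squares(F,[.547,.045,1.7]);print(s.x,s.fun)
p=s.x;c,S=np.cos(p[2]),np.sin(p[2])
def tof(w): d=w[:2]-p[:2];return np.array([c*d[0]+S*d[1],-S*d[0]+c*d[1]])
for uv,z in [((340,303),.01),((379,369),.01),((152,425),.052),((212,500),.052)]: w=onz(*A,a(*uv),z);print(w,tof(w))
```

```text
tip [0.6216 0.0477 0.0443]
barfar [0.6132 0.0502 0.0267]
barnear [0.4863 0.0311 0.0309]
[0.548  0.0452 1.6942] [-0.4213 -2.464   1.008  -0.702   0.8464 -1.4456  1.9298 -1.1488 -4.5011
  1.2969]
[ 0.5334 -0.0013  0.01  ] [-0.0443  0.0202]
[0.5759 0.0024 0.01  ] [-0.0459 -0.0225]
[ 0.5443 -0.1316  0.052 ] [-0.175   0.0254]
[ 0.5865 -0.1234  0.052 ] [-0.172  -0.0175]
```

```bash
cat >> h.py <<'E'
O=np.array([.548,.0452]);YAW=1.6942
ex=np.array([np.cos(YAW),np.sin(YAW),0]);ey=np.array([-ex[1],ex[0],0]);ez=np.array([0,0,1.])
def fw(x,y,z): return (np.append(O,0)+ex*x+ey*y+ez*z)
def tof(w): d=np.append(np.array(w)[:2]-O,0); return np.array([d@ex,d@ey,w[2]])
RP=np.c_[-ex,np.cross(-ez,-ex),-ez]
E
python3 - <<'E'
from h import *
np.set_printoptions(precision=4,suppress=True)
p=fw(-.222,0,.16)
bot.move_linear(fw(-.12,-.07,.25).tolist(),speed=.2)
bot.move_pose(p.tolist(),R2q(RP))
bot.move_linear(fw(-.222,0,.030).tolist(),speed=.15)
f0=np.array(bot.read_ft_force()); print("f0",f0, bot.read_clock())
x=-.222
while x<-.0711:
    x=min(x+.010,-.071)
    s=bot.move_linear(fw(x,0,.030).tolist(),speed=.05,until_force=30)
    f=np.array(bot.read_ft_force())-f0
    print(round(x,3),tof(bot.read_position()),round(f@ex,2),round(f@ez,2),s)
    if s: break
print(bot.read_clock()); snap("p1")
im=cv2.imread("pics/p1.png"); cv2.imwrite("pics/p1b.png",cv2.resize(im,(768,576),interpolation=cv2.INTER_CUBIC))
E
```

```text
Traceback (most recent call last):
cell.PlanningError: the arm cannot follow that straight line within its joint ranges
```

```bash
cat > push.py <<'E'
from h import *
import sys
np.set_printoptions(precision=4,suppress=True)
def push(x,xe,f0,step=.01,lim=30):
    while x<xe-1e-4:
        x=min(x+step,xe)
        s=bot.move_linear(fw(x,0,.030).tolist(),speed=.05,until_force=lim)
        f=np.array(bot.read_ft_force())-f0
        print(round(x,3),tof(bot.read_position()),round(f@ex,2),round(f@ez,2),s)
        if s: break
E
python3 - <<'E'
from push import *
p0=np.array(bot.read_position())
try: bot.move_linear((p0-.04*ex+.05*ez).tolist(),speed=.2)
except bot.PlanningError as e: print(e)
bot.move_pose(fw(-.222,0,.16).tolist(),R2q(RP))
bot.move_linear(fw(-.222,0,.030).tolist(),speed=.15)
f0=np.array(bot.read_ft_force()); print("f0",f0, bot.read_clock())
push(-.222,-.071,f0)
print(bot.read_clock()); snap("p1")
im=cv2.imread("pics/p1.png"); cv2.imwrite("pics/p1b.png",cv2.resize(im,(768,576),interpolation=cv2.INTER_CUBIC))
E
```

```text
the arm cannot follow that straight line within its joint ranges
f0 [-0.243   0.0702  0.3169] 9.1667
-0.212 [-0.2116 -0.0002  0.0305] -0.19 -0.69 False
-0.202 [-0.2015  0.      0.03  ] 0.42 -0.83 False
-0.192 [-0.1916  0.0001  0.0299] 0.19 -0.81 False
-0.182 [-0.1816  0.      0.03  ] -0.14 -0.41 False
-0.172 [-0.1715  0.0001  0.03  ] -0.33 -0.54 False
-0.162 [-0.1615  0.0001  0.03  ] -0.01 0.5 False
-0.152 [-0.1515  0.      0.03  ] 0.03 -0.25 False
-0.142 [-0.1415  0.0001  0.03  ] -0.39 -0.73 False
-0.132 [-0.1315  0.0001  0.03  ] -0.06 0.28 False
-0.122 [-0.1215  0.0001  0.03  ] -0.34 0.04 False
-0.112 [-0.1115  0.0001  0.03  ] -0.77 -0.09 False
-0.102 [-0.1017 -0.0001  0.03  ] -2.7 -0.41 False
-0.092 [-0.0914  0.      0.03  ] -0.36 0.12 False
-0.082 [-0.0814  0.0001  0.03  ] -1.16 -0.04 False
-0.072 [-0.0714  0.      0.03  ] -0.82 1.49 False
-0.071 [-0.0711  0.      0.03  ] -2.78 -0.22 False
14.6667
```

Run:
```python
from push import *
f0=np.array([-0.243,0.07,0.317])
push(-.071,-.060,f0,.0055)
bot.move_linear(fw(-.10,0,.03).tolist(),speed=.1)
bot.move_linear(fw(-.13,0,.14).tolist(),speed=.2)
t=fw(0,-.069,.044)
for el in (12,18,25):
  for az in(-20,0,20):
    b=look(t,frm(el,az),.25,rolls=np.arange(120,241,15)); print(el,az,None if b is None else (round(b[0],2),b[1],tof(b[3][:3,3]),b[3][:3,2]))
print(bot.read_clock())
```

```text
-0.065 [-0.0652 -0.      0.03  ] -1.71 -0.83 False
-0.06 [-0.0595 -0.      0.03  ] -1.39 -0.44 False
12 -20 (np.float64(0.87), np.int64(225), array([-0.0871, -0.0629,  0.085 ]), array([-0.0157,  0.9136, -0.4064]))
12 0 (np.float64(0.81), np.int64(180), array([-0.0819, -0.0701,  0.0948]), array([-0.1132,  0.8622, -0.4937]))
12 20 (np.float64(1.17), np.int64(165), array([-0.0797, -0.0902,  0.0939]), array([-0.3328,  0.8094, -0.4839]))
18 -20 (np.float64(0.82), np.int64(225), array([-0.0826, -0.0645,  0.0936]), array([-0.026 ,  0.8674, -0.497 ]))
18 0 (np.float64(0.72), np.int64(180), array([-0.0762, -0.0701,  0.1031]), array([-0.106 ,  0.8063, -0.5819]))
18 20 (np.float64(1.0), np.int64(165), array([-0.0744, -0.0882,  0.1022]), array([-0.3073,  0.7602, -0.5723]))
25 -20 (np.float64(0.75), np.int64(210), array([-0.072 , -0.0612,  0.1077]), array([ 0.0159,  0.7687, -0.6394]))
25 0 (np.float64(0.66), np.int64(180), array([-0.0684, -0.07  ,  0.1119]), array([-0.096 ,  0.73  , -0.6766]))
25 20 (np.float64(0.89), np.int64(165), array([-0.0673, -0.0856,  0.1111]), array([-0.2724,  0.6929, -0.6676]))
16.5
```

Run:
```python
from push import *
b=look(fw(0,-.069,.044),frm(12,0),.25,rolls=[180]); bot.goto_joints(b[2])
K,T,im=snap("q1")
im=cv2.rotate(im[:,:,::-1],cv2.ROTATE_180)
print(512-1-proj(K,T,fw(0,-.069,.044))[0],384-1-proj(K,T,fw(0,-.069,.044))[1],bot.read_clock())
cv2.imwrite("pics/q1c.png",cv2.resize(im[110:260,150:350],None,fx=4,fy=4,interpolation=cv2.INTER_CUBIC))
```

```text
256.9827096707483 185.14522047826702 17.35
```

View pics/q1c.png

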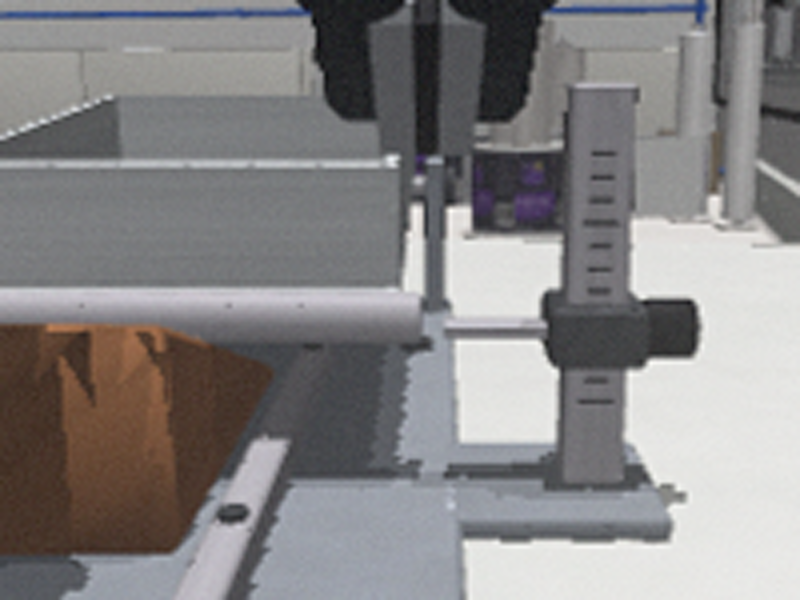

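Run:
```python
from push import *
A=pickle.load(open("pics/wa.pkl","rb"));B=pickle.load(open("pics/wb.pkl","rb"));Q=pickle.load(open("pics/q1.pkl","rb"))
a=lambda u,v:(140+u/3,70+v/3); b=lambda u,v:(110+u/3.6,140+v/3.6); q=lambda u,v:(511-150-u/4,383-110-v/4)
print("tip ABQ",tof(tri([ray(*A,a(512,402)),ray(*B,b(524,222)),ray(*Q,q(446,327))])))
print("tip BQ",tof(tri([ray(*B,b(524,222)),ray(*Q,q(446,327))])))
def onx(C,uv,x):
    o,d=ray(*C,uv); t=(x-tof(o)[0])/(d@ex); return tof(o+t*d)
print("bar now",onx(Q,q(420,316.5),-.002),"bar start B",onx(B,b(502,259),0))
for x in(-.004,0,.004): print("tip at x",x,onx(Q,q(446,327),x)[2],onx(B,b(524,222),x)[2])
```

```text
tip ABQ [-0.003  -0.0738  0.0397]
tip BQ [-0.0004 -0.0723  0.0379]
bar now [-0.002  -0.0672  0.0407] bar start B [-0.     -0.0651  0.024 ]
tip at x -0.004 0.038673846090243394 0.04051554636829796
tip at x 0 0.037737914305651536 0.037593812525073544
tip at x 0.004 0.036801982521059665 0.034672078681849156
```

Run:
```python
from push import *
bot.move_pose(fw(-.10,0,.15).tolist(),R2q(RP)); bot.set_gripper(1.0)
bot.move_linear(fw(-.053,0,.09).tolist(),speed=.2)
s=bot.move_linear(fw(-.053,0,.029).tolist(),speed=.1,until_force=15); print(s,tof(bot.read_position()))
bot.set_gripper(0.0,grasp_force=25); w=bot.read_gripper_width(); print("w",w*85)
f0=np.array(bot.read_ft_force())
print(bot.move_linear(fw(-.060,0,.029).tolist(),speed=.03,until_force=30),tof(bot.read_position()),np.array(bot.read_ft_force())-f0)
bot.set_gripper(0.85)
bot.move_linear(fw(-.062,0,.13).tolist(),speed=.2); bot.set_gripper(0.0)
b=look(fw(0,-.069,.044),frm(10,0),.25,rolls=[180]); bot.goto_joints(b[2])
K,T,im=snap("q2"); im=cv2.rotate(im[:,:,::-1],cv2.ROTATE_180); print(bot.read_clock())
cv2.imwrite("pics/q2c.png",cv2.resize(im[150:220,190:310],None,fx=6,fy=6,interpolation=cv2.INTER_CUBIC))
```

```text
False [-0.0533 -0.0006  0.0296]
w 45.28856371262773
False [-0.0591 -0.0005  0.0296] [ 1.4117  3.8694 -0.8278]
23.7167
```

View pics/q2c.png

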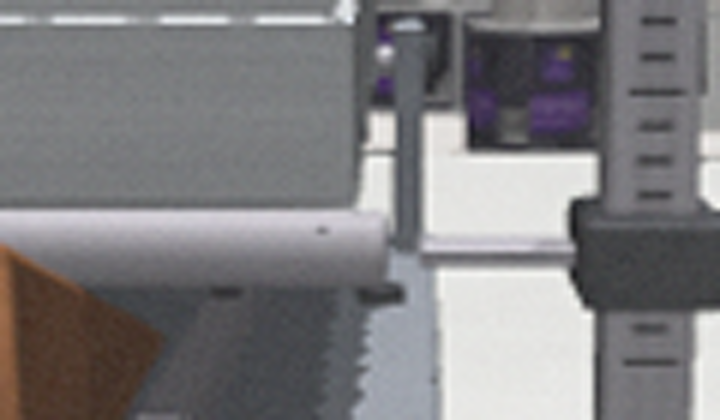

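Run:
```python
from push import *
bot.move_pose(fw(-.13,0,.22).tolist(),R2q(RP))
b=look([.56,-.32,.07],frm(85,0),.33); print(b[1],b[3][:3,3],b[3][:3,2]); bot.goto_joints(b[2])
K,T,im=snap("cup"); print(bot.read_clock(), bot.read_joint_positions())
for t in ("cup","cup_handle","tally_counter"): print(t,[(np.round(d["bbox"]).tolist(),round(d["confidence"],2)) for d in bot.search_frame("wrist",t)[:2]])
cv2.imwrite("pics/cupb.png",cv2.resize(im[:,:,::-1],(768,576),interpolation=cv2.INTER_CUBIC))
```

```text
195 [ 0.5669 -0.3033  0.2412] [-0.0519 -0.2158 -0.975 ]
25.5333 [-0.5035  0.4611  0.0146  1.0661 -0.2148 -1.9523]
cup [([193.0, 158.0, 129.0, 63.0], 0.96), ([220.0, 194.0, 14.0, 8.0], 0.48)]
cup_handle [([197.0, 161.0, 129.0, 58.0], 0.68), ([247.0, 308.0, 10.0, 27.0], 0.19)]
tally_counter [([121.0, 228.0, 43.0, 36.0], 0.93)]
```

View pics/cupb.png

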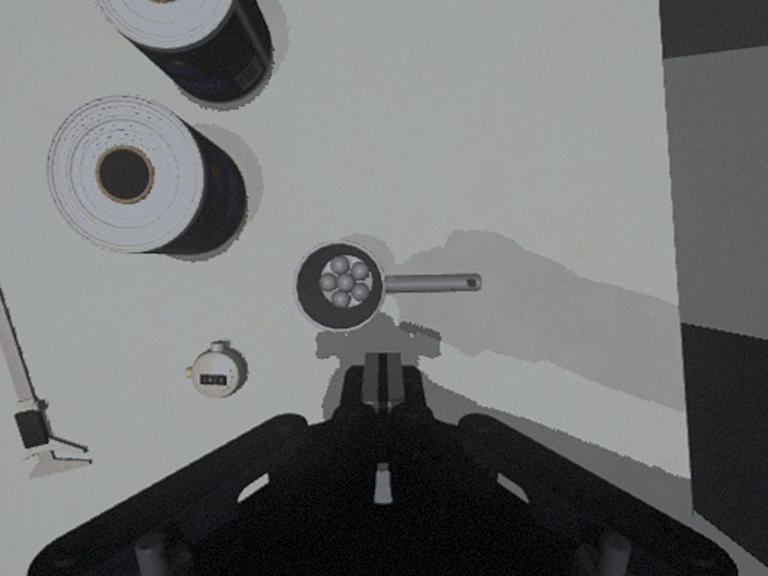

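```bash
cat > plan.py <<'E'
from push import *
K,T=pickle.load(open("pics/cup.pkl","rb"))
s=1.5
c=onz(K,T,(339/s,286/s),.085); h1=onz(K,T,(390/s,284/s),.07+.007*0); h2=onz(K,T,(481/s,282/s),.07)
C=np.array([c[0],c[1]]); 
end=h2[:2]; h=np.append(end-C,0); h/=np.linalg.norm(h)
G=np.append(C,0)+.072*h+.07*ez       # grip point on the handle
def tool(hdir,ang,flip):
    """tool down, closing line across the handle, leaning by ang about the handle axis; ang>0 tips the mouth along +hdir x up"""
    zt=-ez; y=np.cross(ez,hdir)*flip; x=np.cross(y,zt)
    return R.from_rotvec(hdir*ang).as_matrix()@np.c_[x,y,zt]
def tcp(g,Rt): return g+bot.grip_depth*Rt[:,2]
def mouth(hdir,ang): return R.from_rotvec(hdir*ang).apply(ez)
E
python3 - <<'E'
from plan import *
print("cup",C,"end",h2,"len",np.linalg.norm(end-C),"h",h,"G",G, "side pt",h1)
d=math.radians
for sgn in(1,-1):
  for flip in(1,-1):
    for l0 in (20,30,40,50,60):
      hp=ey; res=[]
      xs=.113-.012*np.sign(mouth(hp,sgn*1.)@ex)
      seq=[(G,h,0)]+[(G+.13*ez,h,0)]+[(fw(xs,.072,.20-.05*min(1,p/70)),hp,p) for p in range(0,121,20)]
      js=[];ok=True
      for g,hd,p in seq:
        Rt=tool(hd,sgn*d(p-l0),flip); j=bot.solve_ik(tcp(g,Rt).tolist(),R2q(Rt))
        if j is None: ok=False;break
        js.append(j)
      js=np.array(js)
      if ok: print(sgn,flip,l0,np.abs(np.diff(js,axis=0)).max(0).round(2),js.min(0).round(2),js.max(0).round(2))
      else: print(sgn,flip,l0,"fail at",len(js))
print("mouth dir sgn+:",mouth(ey,1.)@ex)
E
```

```text
cup [ 0.5916 -0.3317] end [ 0.4781 -0.3189  0.07  ] len 0.11426276358223723 h [-0.9937  0.1123  0.    ] G [ 0.5201 -0.3237  0.07  ] side pt [ 0.5519 -0.3271  0.07  ]
1 1 20 fail at 8
1 1 30 [0.69 0.41 0.68 0.52 0.35 6.07] [-0.85  0.26 -0.47  0.83 -1.04 -3.03] [0.65 1.22 0.23 2.01 0.5  3.05]
1 1 40 [0.65 0.45 0.79 0.58 0.34 6.07] [-0.9   0.28 -0.48  0.81 -1.02 -3.13] [0.64 1.06 0.35 1.74 0.64 2.93]
1 1 50 [0.62 0.47 0.89 0.66 0.35 6.07] [-0.93  0.28 -0.49  0.8  -0.97 -3.03] [0.63 1.09 0.48 1.8  0.77 3.05]
1 1 60 [0.59 0.49 0.98 0.73 0.34 6.07] [-0.96  0.29 -0.5   0.78 -0.88 -3.13] [0.59 1.23 0.61 2.   0.87 2.93]
1 -1 20 fail at 8
1 -1 30 [0.69 0.41 0.68 0.52 0.35 0.56] [-0.85  0.26 -0.47  0.83 -1.04 -0.81] [0.65 1.22 0.23 2.01 0.5  1.57]
1 -1 40 [0.65 0.45 0.79 0.58 0.34 0.48] [-0.9   0.28 -0.48  0.81 -1.02 -0.91] [0.64 1.06 0.35 1.74 0.64 1.28]
1 -1 50 [0.62 0.47 0.89 0.66 0.35 0.4 ] [-0.93  0.28 -0.49  0.8  -0.97 -1.03] [0.63 1.09 0.48 1.8  0.77 1.01]
1 -1 60 [0.59 0.49 0.98 0.73 0.34 0.35] [-0.96  0.29 -0.5   0.78 -0.88 -1.15] [0.59 1.23 0.61 2.   0.87 0.79]
-1 1 20 [0.91 0.32 0.14
[... 476 characters left out ...]
.07] [-0.32  0.3  -0.57  0.01 -1.02 -3.08] [ 0.63  0.74 -0.1   1.43  0.9   2.99]
-1 -1 20 [0.91 0.32 0.14 0.51 0.35 0.71] [-0.53  0.27 -0.5   0.46 -0.34 -1.88] [ 0.38  1.29 -0.15  2.05  1.04  0.27]
-1 -1 30 [0.92 0.32 0.15 0.49 0.35 0.78] [-0.46  0.28 -0.52  0.35 -0.49 -1.57] [ 0.46  1.13 -0.21  1.8   1.06  0.38]
-1 -1 40 [0.92 0.3  0.16 0.61 0.35 0.87] [-0.39  0.29 -0.52  0.24 -0.67 -1.26] [ 0.53  0.97 -0.24  1.54  1.04  0.51]
-1 -1 50 [0.91 0.26 0.28 0.85 0.35 0.99] [-0.36  0.3  -0.55  0.13 -0.85 -0.99] [ 0.59  0.81 -0.18  1.31  0.99  0.66]
-1 -1 60 [0.91 0.24 0.41 1.14 0.35 1.16] [-0.32  0.3  -0.57  0.01 -1.02 -0.76] [ 0.63  0.74 -0.1   1.43  0.9   0.84]
mouth dir sgn+: 0.8414709848078965
```

```bash
cat >> plan.py <<'E'
L0=math.radians(42);SG=-1;FL=-1
def pose(g,hd,p): Rt=tool(hd,SG*(p-L0),FL); return tcp(g,Rt),Rt
def lin(g,hd,p,speed=.15,**k):
    P,Rt=pose(g,hd,p); return bot.move_linear(P.tolist(),speed=speed,rotation=R2q(Rt),**k)
E
python3 - <<'E'
from plan import *
bot.set_gripper(0.65)
P,Rt=pose(G,h,0)
bot.move_pose((P-.13*Rt[:,2]).tolist(),R2q(Rt))
print(bot.move_linear(P.tolist(),speed=.12,until_force=12),P,bot.read_position(),bot.read_clock())
bot.set_gripper(0.0,grasp_force=100); print("w",bot.read_gripper_width()*85,bot.read_finger_force())
lin(G+.05*ez,h,0,.1); print("w",bot.read_gripper_width()*85,bot.read_ft_force(),bot.read_clock())
im=bot.camera("scene");im2=bot.camera("side")
cv2.imwrite("pics/lift.png",np.hstack([cv2.resize(im[230:350,150:310,::-1],(400,300),interpolation=2),cv2.resize(im2[190:310,250:410,::-1],(400,300),interpolation=2)]))
E
```

```text
False [ 0.5187 -0.3361  0.0561] [ 0.5192 -0.336   0.0566] 29.075
w 10.974032527171717 97.47249126434326
w 11.23951795291116 [ 0.4473  1.419  -2.6625] 30.2083
```

View pics/lift.png

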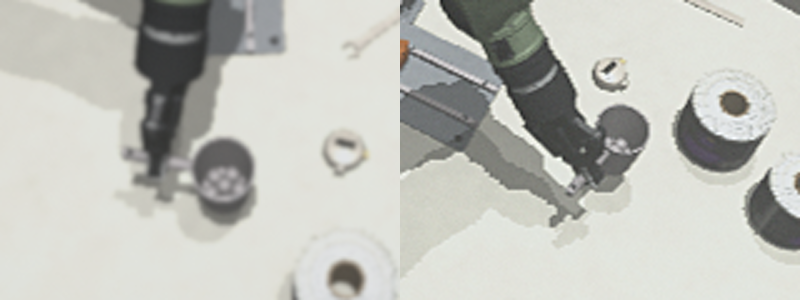

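Run:
```python
from plan import *
d=math.radians
lin(G+.13*ez,h,0,.25)
mid=(G+.13*ez+fw(.13,.072,.20))/2
try:
    lin(fw(.13,.072,.20),ey,0,.25)
except bot.PlanningError as e:
    print(e); P,Rt=pose(fw(.13,.072,.20),ey,0); bot.move_pose(P.tolist(),R2q(Rt))
print(bot.read_clock())
lin(fw(.13,.072,.175),ey,d(35),.03); lin(fw(.13,.072,.142),ey,d(70),.03)
for p in range(78,119,8): lin(fw(.13,.072,.142),ey,d(p),.006)
bot.wait(.5); print(bot.read_clock(),bot.read_gripper_width()*85)
lin(fw(.13,.072,.142),ey,d(70),.02);lin(fw(.13,.072,.175),ey,d(35),.04);lin(fw(.13,.072,.20),ey,0,.04)
try: lin(G+.13*ez,h,0,.25)
except bot.PlanningError as e:
    print(e); P,Rt=pose(G+.13*ez,h,0); bot.move_pose(P.tolist(),R2q(Rt))
lin(G+.04*ez,h,0,.2)
im=bot.camera("scene");im2=bot.camera("side")
for c in("scene","side"):
  for i in range(1): print(c,[(np.round(x["bbox"]).tolist(),round(x["confidence"],2)) for x in bot.search_frame(c,"ball0")])
print(bot.read_clock(),bot.read_ft_force())
f=lambda im,x,y,w,hh,W,H:cv2.resize(im[y:y+hh,x:x+w,::-1],(W,H),interpolation=cv2.INTER_CUBIC)
cv2.imwrite("pics/after.png",np.vstack([np.hstack([f(im,200,125,100,75,400,300),f(im2,175,150,100,75,400,300)]),np.hstack([f(im,180,260,100,75,400,300),f(im2,270,200,100,75,400,300)])]))
```

```text
32.8917
39.3333 10.993331873473181
scene [([277.0, 283.0, 19.0, 14.0], 0.68)]
side [([186.0, 167.0, 61.0, 54.0], 0.73)]
45.3583 [-0.3757  0.3742 -0.9946]
```

View pics/after.png

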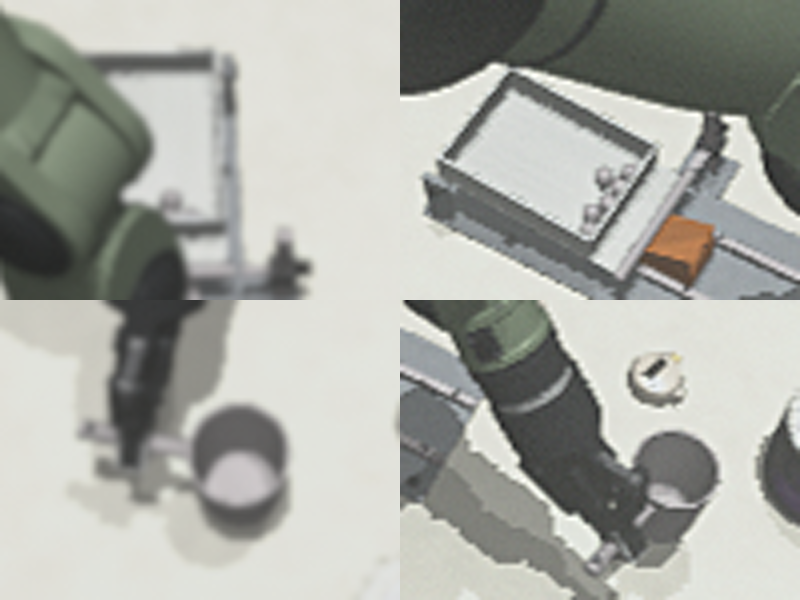

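Run:
```python
from plan import *
lin(G+.008*ez,h,0,.1)
s=lin(G-.002*ez,h,0,.02,until_force=4)
print(s,bot.read_position(),pose(G,h,0)[0])
bot.set_gripper(0.65); bot.wait(.2)
P=np.array(bot.read_position()); Rt=pose(G,h,0)[1]
bot.move_linear((P-.13*Rt[:,2]).tolist(),speed=.12); bot.wait(.3)
bot.move_linear((P-.13*Rt[:,2]+.08*ez).tolist(),speed=.2)
K,T=cam("scene")
for c in("scene","side"):
    bot.camera(c); print([(np.round(x["bbox"]).tolist(),round(x["confidence"],2)) for x in bot.search_frame(c,"cup")[:1]])
# pointer/bar check as before
bot.set_gripper(0.0)
bot.move_pose(fw(-.13,0,.22).tolist(),R2q(RP))
b=look(fw(0,-.069,.044),frm(10,0),.25,rolls=[180]); bot.goto_joints(b[2])
K,T,im=snap("q3"); im=cv2.rotate(im[:,:,::-1],cv2.ROTATE_180); print(bot.read_clock())
a=cv2.rotate(cv2.imread("pics/q2.png"),cv2.ROTATE_180)
# compare bar-end patch and pointer patch shift since q2
for n,(x,y,w,hh) in {"bar":(225,180,32,24),"ptr":(262,180,40,24)}.items():
    m=cv2.matchTemplate(im[y-10:y+hh+10,x-10:x+w+10],a[y:y+hh,x:x+w],cv2.TM_CCOEFF_NORMED);_,v,_,l=cv2.minMaxLoc(m);print(n,v,l[0]-10,l[1]-10)
bot.move_linear((np.array(bot.read_position())+.0*ez).tolist()) if 0 else None
```

```text
True [ 0.5185 -0.3366  0.056 ] [ 0.5187 -0.3361  0.0561]
[([200.0, 291.0, 50.0, 29.0], 0.6)]
[([314.0, 242.0, 32.0, 32.0], 0.87)]
52.3667
bar 0.9833941459655762 1 0
ptr 0.9928329586982727 1 0
```

```bash
python3 -c "
from cell import bot
print(bot.close_job(), bot.read_clock())"
```

```text
the job is handed in; nothing more can be done
the job is handed in; nothing more can be done
```

I handed the job in at about 52 s: the tray rests on the wedge with its bar level with the pointer after the pour, the cup is empty and back in its place on the desk, and the balls are in the tray (I could make out only some of the six, but saw none anywhere else); the judge's verdict was not shown.

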